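# Scan the yellow-framed stock label

## Robot

A 6-joint arm with a two-finger parallel gripper is mounted at the origin on a cart in front of the work surface, level with it; the furniture and walls round the work are solid. World frame = base frame: x ahead of the robot, y to its left, z up, the work surface at z = 0. Lengths are in m, angles in degrees, forces in N, time in s.
With the tool pointing down it reaches from about 0.35 to 0.875 m from the base axis. Payload 4.2 kg.
Tool frame: the origin (TCP) lies on the centre line of the jaws, within the pads' length; the fingertips stand r.tip_extent ahead of it and the grasp point (between the pads) lies 11 mm behind it (r.tip_extent is the distance from the TCP to the fingertips, in m); z points along the fingers, y is the line along which they close (so a half turn about z gives the same grasp; the last joint's range is limited). The gripper opens to 87 mm and grips with 3 to 60 N. Pads are 19 mm wide; open, the fingers measure 117 mm over their backs; the gripper's body (75 mm by 190 mm) begins 51 mm behind the grasp point.
Start: joints at [88.957, 22.042, 0.453, 0, -68.411, -14.817], TCP at [0.171, 0.601, 0.231] pointing down, gripper open.
Joint ranges: [-179.83, 179.83], [-69.29, 118.12], [-61.27, 80.66], [-181.25, 117.63], [-171.15, -9.14], [-177.46, 177.46]. Speed limits (degrees/s): [159.86, 159.86, 180, 180, 180, 180].

## Interface

Orientations are given as a 3x3 rotation matrix whose columns are the frame's x, y, z axes.
In Python, from station import r gives the robot as it stands.
- The arm moves only by the shell command python3 -m jog 'ROWS'. ROWS is text: rows parted by semicolons, each of 5 numbers parted by spaces: the opening, from 0 (shut) to 1 (fully open), then the shift along the world's x, y, z in mm, then the turn about the world's z in degrees. In form: hand dx dy dz roll; .... A call has 1 to 5 rows; each row shifts and turns the commanded pose from where the row before left it; what a row does not reach is not made up. A row lasts 1/8 s, in which the tool goes at most 62.5 mm and 10.7 degrees, less where a joint would pass 70% of its speed; a pose out of reach is approached as far as the arm can. A call is refused whole if a number of a shift passes 62.5 or a number of a turn 10.7, either way. A call with a gripper value outside its range is refused whole. The fingers move at their own pace and stop on an object; the grip force is fixed at half the most. Time passes only in rows, so rows that do not move let the fingers close. It gives the time, the measured TCP pose, the force, the opening and the grip force at its end, in the units of the state.
- r.sense(): the state, without advancing time (a new reading comes with each control period).
- r.capture(name): name is "side" or "top" or "wrist"; returns a dict with "pixels" (480x640x3 uint8, red, green, blue), "fovy" (degrees; the focal length in pixels is half the picture's height over the tangent of half this angle, whatever the lens; pixels are square), "cx", "cy" (the principal point, pixels), "origin" and "orientation" of the camera in the world; the wrist camera has in their place "T_tool_cam" (4x4, takes a point from camera to tool coordinates, whose origin is the TCP and whose axes are the flange's). Camera axes: x right, y down, z forward; pixel columns grow to the right and rows downward; lengths in m; the calibration is good to about 2 mm. A picture is of the moment at which its call begins: read the wrist's pose just before it. There is no depth.
- r.finish_job(): hands the job in; it is judged then, once.
The state is a dict: "time_s": time; "joints": joint angles; "joint_velocities": joint speeds; "effort": joint torques, N m; "tcp_pos": TCP position; "ee_rot": TCP orientation; "wrist_force": force on the tool from outside, world axes, zero at the start; "moment": the same for the moment, N m; "gripper_width": opening from 0.0 (shut) to 1.0 (fully open); "gripper_force": force on a finger pad.
Only numpy, scipy, OpenCV 4.12 (cv2) and the standard library are available. Lean on these libraries where they do the work, as an engineer would, in place of code of your own. Each camera call takes 0.05 s, during which the arm holds its last target. There are 200 camera calls.

## Task

Pick the hand-held scanner up from its charging pad and scan the barcode label with the yellow frame: point the scanner's red window squarely at the middle of the label from about a hand's width (8 to 10 cm) away, level and without touching the box, and hold it steady there for two seconds. Then lay it gently back on the middle of the charging pad, as it lay before, and let go; leave the boxes, bottles and beaker where they stand.

Things in the scene. Friction and masses are not known exactly. Their poses are not given: they have to be found in the camera images.
- scanner: loose hand-held barcode scanner, 171 mm long, 0.2 kg. White handle 36 mm wide, 36 high (x = -85 to +15 mm) with a blue key, then a black head 60 mm wide, 47 high (x = +15 to +85 mm) with a red window in its front end. Origin: centre of its underside; x points forward out of the window (the line of aim), y to its left, z up; it balances near x = 0
- scanner_window (a point): centre of the scanner's red window, 86.5 mm ahead of the scanner's origin and 22 mm above its underside; axes as the scanner's: the line of aim runs from here along +x
- scanner_grip (a point): good place to grip the scanner's handle from above, across its 36 mm width: 15 mm behind the scanner's origin, 20 mm above its underside; axes as the scanner's
- charging_pad: fixed grey plate with a black inlay, 230 x 120 mm; the scanner rests on it pointing along the pad's +x; the top lies 12 mm above the bench. Origin: centre of its underside; x along its length, z up. A lip stands 24 mm high along its rear edge (x = -115 to -105 mm). The scanner belongs with its origin at x = +6, y = 0, z = 12 mm in the pad's frame
- yellow_box: loose closed white box with a dark blue lid, 106 (x) x 134 (y) x 126 (z) mm, 0.5 kg, standing on the bench; its label has a yellow frame and its lid a round yellow sticker. Origin: centre of its underside; its front, with the label, faces its own -x, roughly towards the robot
- yellow_label (a point): centre of the upright barcode label with the yellow frame (84 mm wide, 40 mm high), on the front of its box, 48 mm above the bench; axes as the box's: the label looks along -x, so the scanner must look along +x
- green_box: a second box of the same kind, whose label has a green frame and lid a green sticker: a bystander. Origin: centre of its underside; front towards its own -x
- wine_beaker: bystander: glass beaker with dark red contents, 74 mm across, 88 mm high. Origin: centre of its underside
- brown_bottle: bystander: brown bottle with a light blue cap, 60 mm across, 162 mm high. Origin: centre of its underside
- blue_cap_bottle: bystander: clear bottle with a dark blue cap, 69 mm across, 177 mm high. Origin: centre of its underside

How it is judged:
By the outcome, as a careful person would: the job done as asked, in the order asked, and still so for the second after the job is handed in, with the robot touching nothing.
It also fails if it takes over 56 s, if anything falls off the work surface, if the arm or the gripper's body presses on something with over 40 N, if the wrist force passes 120 N, or if a joint passes its speed limit or range.

## Working session

There is one attempt and no reset: what is moved stays moved. The work goes in short steps, Python scripts to look and compute and a shell command to move; the robot and the scene stay as the last step left them, time stands still between calls to the robot, and variables do not carry over. Pictures are saved under pics/ and viewed, at most 10 in all, crops included, and the job is handed in when it is done.

```bash
mkdir -p pics; ls; cat > h.py <<'E'
import numpy as np, cv2
from station import r
def shot(n,f=None):
    s=r.sense(); c=r.capture(n); p=np.array(c["pixels"])
    if n=="wrist":
        T=np.eye(4);T[:3,:3]=s["ee_rot"];T[:3,3]=s["tcp_pos"];T=T@np.array(c["T_tool_cam"])
        R,o=T[:3,:3],T[:3,3]
    else: R,o=np.array(c["orientation"]),np.array(c["origin"])
    fl=240/np.tan(np.radians(c["fovy"])/2)
    if f: cv2.imwrite(f,p[:,:,::-1])
    return dict(p=p,R=R,o=o,f=fl,cx=c["cx"],cy=c["cy"])
def ray(c,u,v):
    d=c["R"]@np.array([(u-c["cx"])/c["f"],(v-c["cy"])/c["f"],1]); return d/np.linalg.norm(d)
def onz(c,u,v,z):
    d=ray(c,u,v); return c["o"]+d*(z-c["o"][2])/d[2]
def proj(c,P):
    q=c["R"].T@(np.array(P)-c["o"]); return q[:2]/q[2]*c["f"]+[c["cx"],c["cy"]]
E
python3 - <<'E'
from h import *
a=[shot(n,f"pics/{n}0.png") for n in("top","side","wrist")]
for c in a: print(c["o"].round(3),c["R"].round(2).tolist(),c["f"])
s=r.sense();print(s,r.tip_extent)
E
```

```text
pics
[0.508 0.03  1.31 ] [[-0.01, -1.0, 0.05], [-1.0, 0.01, 0.0], [-0.0, -0.05, -1.0]] 489.06591885874764
[0.592 1.183 0.709] [[-1.0, -0.01, -0.02], [0.02, 0.49, -0.87], [0.02, -0.87, -0.49]] 550.0405784846691
[0.24  0.582 0.383] [[-0.27, -0.93, -0.25], [-0.96, 0.27, 0.07], [0.0, 0.26, -0.97]] 360.8689075699117
{'time_s': 0.15, 'joints': array([ 8.89568072e+01,  2.20785758e+01,  3.99447079e-01, -1.68748344e-02,
       -6.84128764e+01, -1.48166285e+01]), 'joint_velocities': array([ 0.04448808, -0.1504678 ,  0.169586  ,  0.1493535 ,  0.00145063,
       -0.01476704]), 'effort': array([ 1.75332170e-04, -3.91052556e+01,  1.87586975e+01,  4.22241703e+00,
        1.23681652e-02, -1.38064474e-04]), 'tcp_pos': array([0.17068468, 0.60079369, 0.22975371]), 'ee_rot': array([[ 9.61903531e-01, -2.73388927e-01, -3.03053036e-04],
       [-2.73389056e-01, -9.61902210e-01, -1.60052353e-03],
       [ 1.46058025e-04,  1.62240062e-03, -9.99998673e-01]]), 'wrist_force': array([-0.57565556,  0.01800903,  0.15898542]), 'moment': array([0.01499105, 0.01630059, 0.03298686]), 'gripper_force': 0.0, 'gripper_width': 1.0018156873228663} 0.008
```

View pics/top0.png

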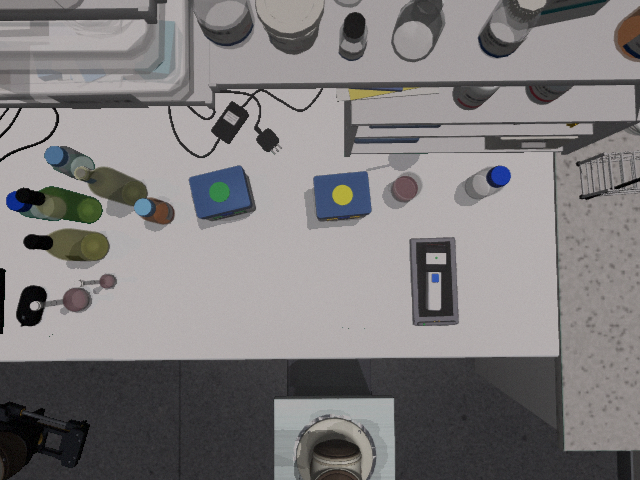

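View pics/side0.png

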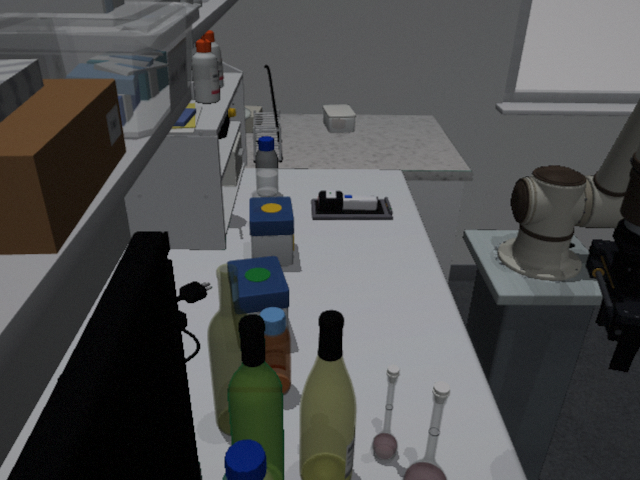

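The top view shows the scanner on its pad at about (435,280) with its head towards +x (up), the yellow box lid at (342,195), the green lid at (220,193), the beaker at (404,188) and the clear bottle at (492,180). The side view agrees: the pad is at (350,207) and the yellow sticker at (271,208).

```bash
cat > m.py <<'E'
from h import *
def rect(m):
    cs,_=cv2.findContours(m.astype(np.uint8),cv2.RETR_EXTERNAL,cv2.CHAIN_APPROX_NONE)
    return max(cs,key=cv2.contourArea)
def ana(c,m,z,off):
    k=rect(m)[:,0]+np.array(off)
    P=np.array([onz(c,u,v,z)[:2]*1000 for u,v in k],np.float32)
    return cv2.minAreaRect(P)
E
python3 - <<'E'
from m import *
c=shot("top"); p=c["p"]; hsv=cv2.cvtColor(p,cv2.COLOR_RGB2HSV).astype(int); H,S,V=hsv[...,0],hsv[...,1],hsv[...,2]
def sub(m,x0,x1,y0,y1): return m[y0:y1,x0:x1],(x0,y0)
# lids
for x0,x1 in((300,385),(180,265)):
    m,o=sub((H>100)&(H<130)&(S>100),x0,x1,155,235); print("lid",ana(c,m,.126,o))
m,o=sub((H>20)&(H<35)&(S>120),300,385,155,235); print("sticker",ana(c,m,.126,o))
m,o=sub(V<150,400,470,230,335); print("pad",ana(c,m,.012,o))
m,o=sub((V>170),418,452,265,318); print("handle",ana(c,m,.048,o))
m,o=sub((H>100)&(H<130)&(S>100),418,452,265,318); print("key",ana(c,m,.048,o))
m,o=sub((V>170),418,452,246,268); print("headlabel",ana(c,m,.059,o))
cv2.imwrite("pics/z.png",cv2.resize(np.hstack([p[150:340,300:500]])[:,:,::-1],None,fx=3,fy=3,interpolation=2))
E
```

```text
lid ((670.7142944335938, -23.472373962402344), (107.8392562866211, 131.6138153076172), 4.934233665466309)
lid ((683.7449340820312, 275.3892517089844), (102.32793426513672, 132.7637176513672), 12.84423542022705)
sticker ((672.8514404296875, -24.64951515197754), (46.213401794433594, 46.462337493896484), 89.37261199951172)
pad ((456.0879821777344, -266.9669494628906), (232.73092651367188, 123.93761444091797), 1.1757949590682983)
handle ((433.4872131347656, -261.3314514160156), (28.257301330566406, 94.79795837402344), 88.82866668701172)
key ((466.6502380371094, -263.29010009765625), (15.410058975219727, 18.08881187438965), 88.81285858154297)
headlabel ((516.6488647460938, -264.334716796875), (46.175418853759766, 25.514812469482422), 89.4085693359375)
```

View pics/z.png

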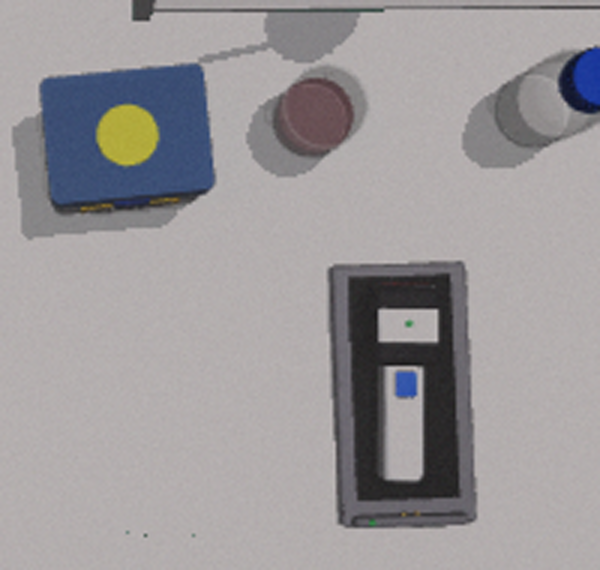

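The crop shows the yellow lid's front face at about 5° yaw, with its label facing the robot, and the scanner lying near the middle of the pad, which has about 1–2° yaw. I'm moving over the pad with the wrist camera turned to face +x, so that it can later see the label.

```bash
python3 -m jog '1 28 -43 0 -8.2;1 28 -43 0 -8.2;1 28 -43 0 -8.2;1 28 -43 0 -8.2;1 28 -43 0 -8.2' && python3 -m jog '1 28 -43 0 -8.2;1 28 -43 0 -8.2;1 28 -43 0 -8.2;1 28 -43 0 -8.2;1 18 -43 0 -8.2' && python3 -m jog '1 0 -43 0 -8.2;1 0 -43 0 -8.2;1 0 -43 0 -8.2;1 0 -43 0 -8.2;1 0 -43 0 -8.2' &&  python3 -m jog '1 0 -43 0 -8.2;1 0 -43 0 -8.2;1 0 -43 0 -8.2;1 0 -43 0 -8.2;1 0 -43 0 -8.2'; python3 -m jog '1 0 0 0 0;1 0 0 0 0'
python3 - <<'E'
from h import *
c=shot("wrist","pics/w1.png");s=r.sense();print(s["time_s"],s["joints"].round(1),s["tcp_pos"],s["ee_rot"].round(4),c["o"])
E
```

```text
time_s: 0.82
tcp_pos: [0.3114, 0.3846, 0.2306]
ee_rot: [[0.543, -0.84, 0.0], [-0.84, -0.543, 0.0], [-0.0, -0.0, -1.0]]
wrist_force: [1.2, -0.1, -0.2]
gripper_width: 0.998
gripper_force: 0.0
time_s: 1.45
tcp_pos: [0.4415, 0.1697, 0.2305]
ee_rot: [[-0.142, -0.99, 0.0], [-0.99, 0.142, 0.0], [-0.0, -0.0, -1.0]]
wrist_force: [-0.1, -0.2, 0.2]
gripper_width: 1.0
gripper_force: 0.0
time_s: 2.08
tcp_pos: [0.4405, -0.0452, 0.2307]
ee_rot: [[-0.756, -0.655, 0.0], [-0.655, 0.756, 0.0], [-0.0, -0.0, -1.0]]
wrist_force: [0.8, 0.3, 0.3]
gripper_width: 0.999
gripper_force: 0.0
time_s: 2.7
tcp_pos: [0.4405, -0.2602, 0.2305]
ee_rot: [[-1.0, 0.002, 0.0], [0.002, 1.0, 0.0], [-0.0, 0.0, -1.0]]
wrist_force: [0.6, 0.2, 0.4]
gripper_width: 0.996
gripper_force: 0.0
time_s: 2.95
tcp_pos: [0.4404, -0.2586, 0.2303]
ee_rot: [[-1.0, -0.003, -0.001], [-0.003, 1.0, 0.0], [0.001, 0.0, -1.0]]
wrist_force: [-0.6, 0.0, -0.2]
gripper_width: 0.995
gripper_force: 0.0
3.0 [-12.2  10.9 -15.3  -0.  -63.8 -77.6] [ 0.44058454 -0.25827351  0.2304219 ] [[-1.0e+00 -3.4e-03 -3.0e-04]
 [-3.4e-03  1.0e+00  3.0e-04]
 [ 3.0e-04  3.0e-04 -1.0e+00]] [ 0.3717739  -0.25894482  0.38373972]
```

View pics/w1.png

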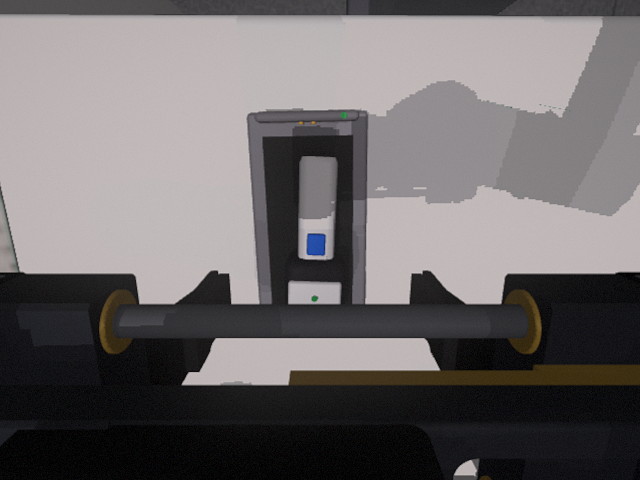

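The wrist view has image up as world −x. The handle spans about (299–337, 157–258), the key is at (316,244), and the pad lip runs along row 116. Next I measure the handle and key at their own heights.

```bash
python3 - <<'E'
from m import *
c=shot("wrist"); p=c["p"]; hsv=cv2.cvtColor(p,cv2.COLOR_RGB2HSV).astype(int); H,S,V=hsv[...,0],hsv[...,1],hsv[...,2]
sub=lambda m:(m[135:272,275:350],(275,135))
m,o=sub(V>90); print("handle",ana(c,m,.048,o))
k=rect(m)[:,0]+np.array(o)
for row in(170,185,200,220,240,250):
    u=np.where(m[row-135])[0]+275; print(row,u[0],u[-1],onz(c,(u[0]+u[-1])/2,row,.048).round(4),onz(c,u[0],row,.048)[1].round(4),onz(c,u[-1],row,.048)[1].round(4))
m,o=sub((H>100)&(H<130)&(S>120)&(V>80)); print("key",ana(c,m,.048,o))
for u,v in((248,115),(367,115)):print(onz(c,u,v,.036))
m=V[270:303,275:355]>130; print("head",ana(c,m,.059,(275,270)))
# pad side edges
for row in(150,180,210,240): print(row,V[row,235:385:3].tolist())
E
```

```text
handle ((433.89056396484375, -262.20513916015625), (34.02692413330078, 98.66941833496094), 88.727294921875)
170 300 335 [ 0.3972 -0.2609  0.048 ] -0.277 -0.2449
185 300 335 [ 0.4109 -0.2609  0.048 ] -0.2771 -0.2447
200 299 334 [ 0.4249 -0.2618  0.048 ] -0.2782 -0.2454
220 298 333 [ 0.444  -0.2628  0.048 ] -0.2794 -0.2461
240 298 332 [ 0.4638 -0.2633  0.048 ] -0.2797 -0.2468
250 298 332 [ 0.4738 -0.2633  0.048 ] -0.2798 -0.2467
key ((467.8499450683594, -262.8124084472656), (20.12723731994629, 16.540571212768555), 0.17041295766830444)
[ 0.34868625 -0.32462871  0.036     ]
[ 0.34838144 -0.21578073  0.036     ]
head ((512.6549072265625, -264.6657409667969), (21.96584129333496, 49.849334716796875), 0.17694032192230225)
150 [192, 193, 194, 191, 196, 99, 111, 111, 113, 92, 39, 36, 42, 39, 35, 38, 37, 35, 33, 36, 28, 31, 29, 28, 32, 32, 32, 30, 31, 30, 33, 30, 31, 32, 32, 32, 34, 31, 36, 42, 86, 86, 84, 80, 128, 145, 145, 145, 146, 147]
180 [193, 193, 192, 192, 193, 159, 108, 112, 106, 110, 40, 38, 38, 38, 39, 36, 37, 38, 38, 32, 31, 44, 112, 120, 127, 126, 125, 127, 128, 125, 129, 125, 116, 104, 39, 33, 33, 32, 33, 58, 85, 83, 85, 81, 136, 145, 145, 148, 146, 146]
210 [188, 190, 190, 189, 190, 191, 102, 108, 108, 108, 107, 38, 35, 38, 36, 36, 39, 33, 35, 34, 35, 71, 114, 123, 128, 125, 127, 128, 127, 128, 127, 123, 113, 100, 33, 36, 40, 39, 37, 94, 120, 116, 117, 99, 181, 192, 193, 195, 195, 191]
240 [191, 190, 192, 191, 192, 191, 182, 88, 99, 99, 101, 42, 37, 39, 36, 34, 36, 37, 37, 34, 34, 112, 164, 180, 142, 172, 167, 166, 166, 166, 158, 165, 148, 45, 35, 38, 38, 41, 34, 85, 100, 114, 109, 87, 197, 193, 192, 193, 193, 193]
```

```bash
python3 - <<'E'
from m import *
def edges(c,rows,lo,hi,z,th,flip=False):
    V=c["p"].max(2).astype(int); L=[];R=[]
    for v in rows:
        d=V[v,lo:hi]; inside=np.where(d<th)[0]
        L.append(onz(c,lo+inside[0]-.5,v,z)[:2]); 
        # inlay (dark) bounds too
    return np.array(L)
for n,rows,lo,hi in(("wrist",range(140,255,3),225,390),("top",range(248,312,2),395,475)):
    c=shot(n);V=cv2.GaussianBlur(c["p"].max(2),(3,3),0).astype(int)
    A=[];B=[]
    for v in rows:
        i=np.where(V[v,lo:hi]<65)[0]+lo
        A.append(onz(c,i[0],v,.012)[:2]);B.append(onz(c,i[-1],v,.012)[:2])
    for q in(A,B):
        q=np.array(q);f=np.polyfit(q[:,0],q[:,1],1);print(n,"inlay edge yaw",np.degrees(f[0]).round(2),"y@.456",np.polyval(f,.456).round(4))
c=shot("top");hsv=cv2.cvtColor(c["p"],cv2.COLOR_RGB2HSV).astype(int);m=(hsv[...,0]>100)&(hsv[...,0]<130)&(hsv[...,1]>100)
m=m[155:235,300:385];L=[[],[],[],[]]
for v in range(185,207,1):
    i=np.where(m[v-155])[0]+300
    L[0].append(onz(c,i[0],v,.126)[:2]);L[1].append(onz(c,i[-1],v,.126)[:2])
for u in range(323,364,1):
    i=np.where(m[:,u-300])[0]+155
    L[2].append(onz(c,u,i[0]-.5,.126)[:2]);L[3].append(onz(c,u,i[-1]+.5,.126)[:2])
for k in(0,1): q=np.array(L[k]);f=np.polyfit(q[:,0],q[:,1],1);print("lid side",np.degrees(f[0]),np.polyval(f,.67))
for k in(2,3): q=np.array(L[k]);f=np.polyfit(q[:,1],q[:,0],1);print("lid f/b",-np.degrees(f[0]),np.polyval(f,-.024))
E
```

```text
wrist inlay edge yaw 1.13 y@.456 -0.314
wrist inlay edge yaw 0.92 y@.456 -0.2252Traceback (most recent call last):
  File "<stdin>", line 14, in <module>
IndexError: index 0 is out of bounds for axis 0 with size 0
```

```bash
python3 -m jog '1 12 -5 0 -1.7;1 0 0 -50 0;1 0 0 -50 0;1 0 0 -40 0;1 0 0 -30 0'; python3 -m jog '1 0 0 -20 0;1 0 0 0 0;1 0 0 0 0';
python3 - <<'E'
from m import *
c=shot("wrist","pics/w2.png");s=r.sense();print(s["tcp_pos"],s["ee_rot"].round(4).tolist())
c=shot("top");c["p"]=cv2.imread("pics/top0.png")[:,:,::-1].copy()
hsv=cv2.cvtColor(c["p"],cv2.COLOR_RGB2HSV).astype(int);m=(hsv[...,0]>100)&(hsv[...,0]<130)&(hsv[...,1]>100)
m=m[155:235,300:385];L=[[],[],[],[]]
for v in range(185,207,1):
    i=np.where(m[v-155])[0]+300
    L[0].append(onz(c,i[0]-.5,v,.126)[:2]);L[1].append(onz(c,i[-1]+.5,v,.126)[:2])
for u in range(323,364,1):
    i=np.where(m[:,u-300])[0]+155
    L[2].append(onz(c,u,i[0]-.5,.126)[:2]);L[3].append(onz(c,u,i[-1]+.5,.126)[:2])
for k in(0,1): q=np.array(L[k]);f=np.polyfit(q[:,0],q[:,1],1);print("lid side",np.degrees(f[0]),np.polyval(f,.67))
for k in(2,3): q=np.array(L[k]);f=np.polyfit(q[:,1],q[:,0],1);print("lid f/b",-np.degrees(f[0]),np.polyval(f,-.024))
V=cv2.GaussianBlur(c["p"].max(2),(3,3),0).astype(int)
A=[];B=[]
for v in list(range(268,310,2)):
    i=np.where(V[v,395:475]<70)[0]+395
    if len(i): A.append(onz(c,i[0],v,.012)[:2]);B.append(onz(c,i[-1],v,.012)[:2])
for q in(A,B):
    q=np.array(q);f=np.polyfit(q[:,0],q[:,1],1);print("top inlay yaw",np.degrees(f[0]).round(2),"y@.456",np.polyval(f,.456).round(4))
E
```

```text
time_s: 3.78
tcp_pos: [0.4532, -0.2636, 0.0587]
ee_rot: [[-1.0, 0.027, -0.001], [0.027, 1.0, 0.0], [0.001, 0.0, -1.0]]
wrist_force: [0.0, 0.0, 0.4]
gripper_width: 0.995
gripper_force: 0.0
time_s: 4.15
tcp_pos: [0.454, -0.264, 0.0412]
ee_rot: [[-1.0, 0.027, 0.001], [0.027, 1.0, -0.001], [-0.002, -0.001, -1.0]]
wrist_force: [-0.1, -0.2, 0.1]
gripper_width: 1.0
gripper_force: 0.0
[ 0.45399418 -0.26403329  0.0415646 ] [[-0.9996, 0.0269, 0.0022], [0.0269, 0.9996, -0.0008], [-0.0023, -0.0007, -1.0]]
lid side 3.999798212275875 0.04207262673039475
lid side 5.219383108493992 -0.08967431216012119
lid f/b 5.203022716704884 0.72457646472684
lid f/b 4.509008040364804 0.62058474011675
top inlay yaw 1.12 y@.456 -0.226
top inlay yaw 1.54 y@.456 -0.3133
```

View pics/w2.png

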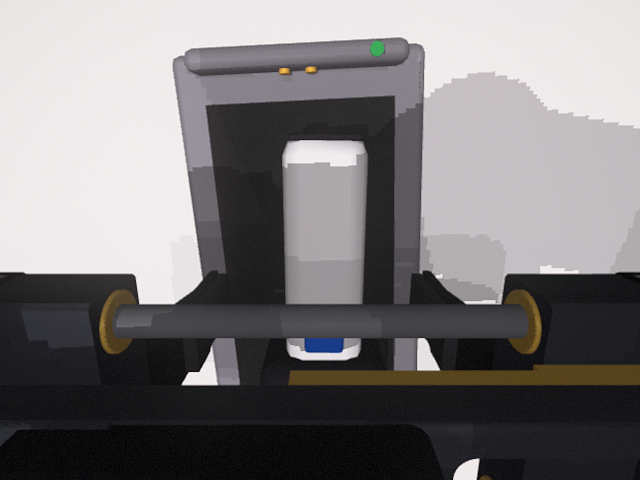

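The handle sits centred between the open fingers at (284–367, 140–360) and parallel to them. Within the pad's inlay it lies about 6 mm off the middle, on the +y side. Descending and gripping.

```bash
python3 -c "
from h import *
c=shot('wrist')
print('lip front top',onz(c,300,66,.036),'inlay rear',onz(c,300,101,.012),'handle rear z.046',onz(c,325,141,.046),'z.03',onz(c,325,138,.03))"
python3 -m jog '1 0 0 -10 0;1 0 0 -8 0;1 0 0 0 0;0.2 0 0 0 0;0 0 0 0 0'; python3 -m jog '0 0 0 0 0;0 0 0 0 0;0 0 0 0 0;0 0 0 0 0'
```

```text
lip front top [ 0.35550806 -0.26949796  0.036     ] inlay rear [ 0.36638033 -0.2712682   0.012     ] handle rear z.046 [ 0.38504117 -0.26021724  0.046     ] z.03 [ 0.38379568 -0.25999251  0.03      ]
time_s: 4.92
tcp_pos: [0.453, -0.2638, 0.0227]
ee_rot: [[-1.0, 0.027, 0.0], [0.027, 1.0, -0.0], [-0.0, -0.0, -1.0]]
wrist_force: [-0.0, 0.0, -0.3]
gripper_width: 0.851
gripper_force: 0.0
time_s: 5.42
tcp_pos: [0.4527, -0.2637, 0.0226]
ee_rot: [[-1.0, 0.027, -0.0], [0.027, 1.0, 0.0], [0.0, 0.0, -1.0]]
wrist_force: [-0.4, 1.0, -0.5]
gripper_width: 0.408
gripper_force: 30.0
```

```bash
python3 -m jog '0 0 0 5 0;0 0 0 10 0;0 0 0 15 0;0 0 0 15 0;0 0 0 10 0' && python3 -m jog '0 -5 20 0 1;0 -5 30 0 1;0 -5 30 0 1;0 -5 30 0 1;0 -5 30 0 1' && python3 -m jog '0 0 30 0 1.2;0 0 30 0 0;0 0 20 0 0;0 0 0 0 0;0 0 0 0 0'
python3 - <<'E'
from h import *
shot("top","pics/t3.png");s=r.sense();R=s["ee_rot"];print(s["tcp_pos"],np.degrees(np.arctan2(-R[1,0],-R[0,0])),R[2])
a=cv2.imread("pics/t3.png")[150:340,280:480];shot("side","pics/s3.png");b=cv2.imread("pics/s3.png")[180:310,220:420]
cv2.imwrite("pics/t3z.png",np.hstack([cv2.resize(a,(400,380)),cv2.resize(b,(400,380))]))
E
```

```text
time_s: 6.05
tcp_pos: [0.4533, -0.2639, 0.0792]
ee_rot: [[-1.0, 0.027, 0.002], [0.027, 1.0, -0.0], [-0.002, -0.0, -1.0]]
wrist_force: [0.5, -0.9, -2.0]
gripper_width: 0.412
gripper_force: 30.0
time_s: 6.68
tcp_pos: [0.4277, -0.1229, 0.0781]
ee_rot: [[-0.998, -0.06, 0.001], [-0.06, 0.998, 0.0], [-0.001, 0.0, -1.0]]
wrist_force: [-0.1, 1.1, -1.7]
gripper_width: 0.412
gripper_force: 30.0
time_s: 7.3
tcp_pos: [0.4278, -0.044, 0.0778]
ee_rot: [[-0.997, -0.081, 0.0], [-0.081, 0.997, 0.0], [-0.0, 0.0, -1.0]]
wrist_force: [1.0, -0.1, -2.4]
gripper_width: 0.413
gripper_force: 30.0
[ 0.42768546 -0.04426619  0.07771156] 4.60145922021706 [-3.28579281e-05  2.83276184e-05 -9.99999999e-01]
```

View pics/t3z.png

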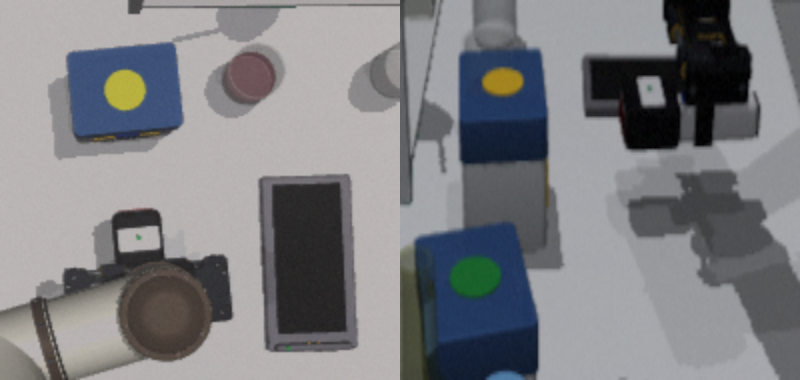

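The scanner is held level, its head at crop (138,235) pointing at the yellow label. The empty pad is fully visible. I'll measure the head, the label and the pad from these pictures.

```bash
python3 - <<'E'
from m import *
t=shot("top");s=shot("side")
p=t["p"];V=p.max(2).astype(int)
m=V[252:280,335:364]>150; print("headlabel",ana(t,m,.114,(335,252)))
for v in (258,260,262,270,274): print(v,V[v,330:368].tolist())
for u in (345,349,353): print(u,V[246:264,u].tolist(),[onz(t,u,256-.5,.112).round(4)])
# pad
A=[];B=[]
for v in range(244,310,2):
    i=np.where(V[v,405:470]<70)[0]+405; A.append(onz(t,i[0]-.5,v,.012)[:2]);B.append(onz(t,i[-1]+.5,v,.012)[:2])
for q in(A,B):
    q=np.array(q);f=np.polyfit(q[:,0],q[:,1],1);print("inlay",np.degrees(f[0]).round(2),np.polyval(f,.46).round(4))
for u in (430,438,446):
    i=np.where(V[225:340,u]<70)[0]+225;j=np.where(V[225:340,u]<140)[0]+225
    print("x",onz(t,u,i[0]-.5,.012)[0],onz(t,u,i[-1]+.5,.012)[0],"outer",onz(t,u,j[0]-.5,.012)[0],onz(t,u,j[-1]+.5,.012)[0])
hsv=cv2.cvtColor(p,cv2.COLOR_RGB2HSV).astype(int);y=(hsv[...,0]>18)&(hsv[...,0]<38)&(hsv[...,1]>60)
v,u=np.where(y[208:226,310:375]);print("yellow label px",sorted(set(zip((u+310).tolist(),(v+208).tolist()))))
for P in ((.6197,-.0283,.068),(.6197+.0034,-.0283-.042,.068),(.6197-.0034,-.0283+.042,.068)): print(proj(t,P).round(1))
E
```

```text
headlabel ((491.3816223144531, -38.93205261230469), (27.62519073486328, 49.29400634765625), 5.118316173553467)
258 [187, 182, 185, 185, 185, 185, 93, 47, 45, 49, 44, 48, 45, 46, 45, 44, 46, 44, 46, 47, 50, 49, 56, 51, 53, 50, 51, 51, 46, 46, 95, 175, 182, 182, 183, 185, 180, 181]
260 [186, 184, 140, 133, 132, 133, 60, 43, 42, 50, 46, 50, 47, 49, 44, 50, 47, 50, 50, 52, 48, 49, 50, 49, 47, 51, 50, 52, 48, 43, 89, 177, 182, 182, 183, 182, 181, 181]
262 [128, 128, 130, 125, 130, 127, 59, 43, 46, 43, 48, 49, 49, 47, 47, 49, 46, 48, 51, 46, 50, 48, 49, 49, 49, 50, 52, 53, 57, 41, 60, 173, 181, 184, 183, 185, 183, 184]
270 [126, 130, 128, 126, 124, 126, 103, 46, 41, 159, 180, 183, 185, 184, 181, 183, 183, 183, 179, 179, 180, 185, 182, 185, 185, 186, 183, 186, 184, 181, 77, 84, 160, 171, 167, 168, 169, 173]
274 [128, 125, 125, 128, 127, 127, 128, 61, 45, 90, 175, 184, 185, 183, 185, 186, 185, 184, 182, 181, 185, 186, 184, 186, 181, 175, 173, 167, 133, 101, 58, 39, 161, 168, 170, 168, 173, 169]
345 [184, 183, 183, 182, 185, 185, 186, 185, 184, 87, 48, 41, 44, 51, 50, 51, 49, 52] [array([ 0.5
[... 304 characters left out ...]
3147
x 0.5608889504454507 0.3500526835210026 outer 0.5715127809930967 0.3395922242861469
x 0.5606678503912533 0.3655524851374139 outer 0.5712908159612076 0.33938901004332933
x 0.5631015705395744 0.3496446053286582 outer 0.5737256385534686 0.3391858255135046
yellow label px [(327, 219), (327, 220), (328, 219), (328, 220), (329, 219), (330, 219), (331, 219), (332, 218), (332, 219), (333, 218), (333, 219), (334, 218), (334, 219), (335, 218), (336, 218), (337, 218), (350, 217), (351, 216), (351, 217), (352, 216), (352, 217), (353, 216), (354, 216), (354, 217), (355, 216), (355, 217), (356, 216), (357, 216), (357, 217), (358, 216), (358, 217), (359, 216)]
[343.2 218.4]
[359.7 216.9]
[326.7 219.9]
```

The label's projected centre and ends match the yellow pixels, and the head lies on the aim line with about 92 mm standoff. Lowering to label height, then holding.

```bash
python3 -m jog '0 2 0 -10 0.1;0 1 0 -12 0;0 0 0 -12 0;0 0 0 -7 0;0 0 0 0 0'; python3 - <<'E'
from m import *
s=shot("side");t=shot("top");q=r.sense();R=q["ee_rot"];print(q["tcp_pos"],np.degrees(np.arctan2(-R[1,0],-R[0,0])),R[2])
V=t["p"].max(2).astype(int)
m=V[252:280,335:364]>150; print("headlabel",ana(t,m,.073,(335,252)))
for u in (345,349,353): print(u,V[246:262,u].tolist(),[onz(t,u,256-.5,.06).round(4)])
b=s["p"][200:290,225:375,::-1];cv2.imwrite("pics/s4.png",cv2.resize(b,(750,450),interpolation=2))
E
```

```text
time_s: 8.12
tcp_pos: [0.4303, -0.0439, 0.0358]
ee_rot: [[-0.997, -0.083, -0.002], [-0.083, 0.997, -0.001], [0.002, -0.0, -1.0]]
wrist_force: [-0.4, 0.0, -1.4]
gripper_width: 0.411
gripper_force: 30.0
[ 0.43095206 -0.04374757  0.03657476] 4.758851400459413 [-1.57277144e-04 -7.38972314e-05 -9.99999985e-01]
headlabel ((494.4484558105469, -38.178524017333984), (27.327241897583008, 49.43650817871094), 5.118419170379639)
345 [187, 185, 187, 184, 182, 186, 183, 187, 106, 50, 49, 48, 47, 54, 53, 48] [array([ 0.5254, -0.0321,  0.06  ])]
349 [189, 184, 186, 184, 188, 188, 185, 160, 68, 46, 50, 51, 54, 51, 53, 49] [array([ 0.5253, -0.0423,  0.06  ])]
353 [181, 183, 184, 185, 183, 185, 186, 118, 48, 43, 48, 47, 53, 50, 51, 56] [array([ 0.5252, -0.0525,  0.06  ])]
```

View pics/s4.png

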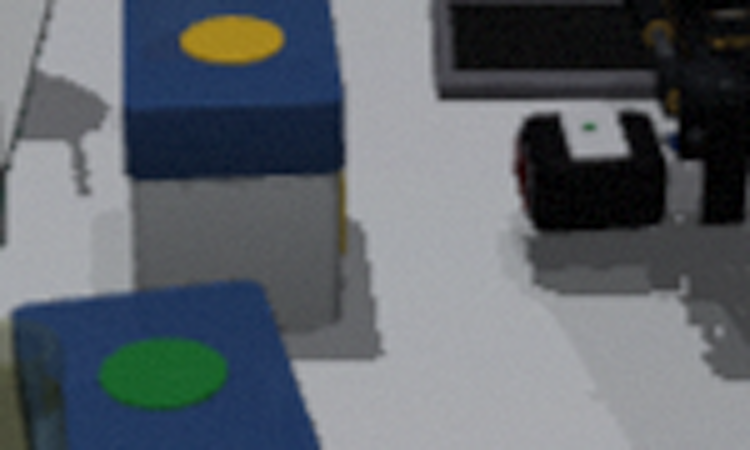

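The side crop shows the scanner level, its red window (520,165) facing the label (345,210) with a clear gap. Holding.

```bash
for i in 1 2 3 4 5; do python3 -m jog '0 0 0 0 0;0 0 0 0 0;0 0 0 0 0;0 0 0 0 0;0 0 0 0 0' | sed -n 1,2p; done
python3 - <<'E'
from m import *
t=shot("top");p=t["p"]
cv2.imwrite("pics/pad.png",cv2.resize(p[230:335,400:470,::-1],(420,630),interpolation=0)[:600])
g=p.astype(int);V=g.max(2)
for v in(245,260,275,290,305): print(v,V[v,405:465].tolist())
E
```

```text
time_s: 8.85
tcp_pos: [0.4308, -0.0438, 0.0366]
time_s: 9.48
tcp_pos: [0.4308, -0.0438, 0.0365]
time_s: 10.1
tcp_pos: [0.4308, -0.0438, 0.0366]
time_s: 10.72
tcp_pos: [0.4307, -0.0438, 0.0365]
time_s: 11.35
tcp_pos: [0.4308, -0.0438, 0.0366]
245 [185, 183, 183, 183, 147, 80, 93, 116, 118, 120, 119, 53, 44, 48, 41, 47, 39, 45, 45, 48, 46, 45, 42, 45, 39, 40, 44, 43, 42, 38, 41, 44, 46, 42, 42, 48, 47, 39, 45, 44, 44, 44, 46, 41, 44, 84, 115, 115, 115, 110, 118, 179, 184, 186, 184, 186, 184, 184, 185, 186]
260 [188, 186, 183, 185, 145, 88, 81, 111, 117, 114, 115, 69, 45, 43, 45, 42, 42, 39, 46, 42, 45, 45, 43, 46, 43, 42, 43, 42, 43, 46, 41, 44, 44, 39, 44, 47, 42, 46, 47, 43, 39, 45, 41, 39, 40, 54, 111, 111, 117, 115, 116, 177, 183, 185, 184, 185, 186, 183, 186, 188]
275 [184, 179, 182, 182, 184, 121, 64, 89, 115, 117, 118, 115, 55, 39, 40, 38, 43, 43, 42, 40, 43, 44, 36, 41, 41, 40, 42, 37, 44, 41, 37, 37, 39, 39, 40, 40, 40, 42, 41, 39, 44, 42, 43, 40, 41, 44, 68, 110, 113, 114, 116, 113, 180, 187, 184, 186, 186, 185, 183, 184]
290 [182, 183, 182, 184, 184, 181, 103, 68, 94, 102, 101, 115, 115, 58, 45, 40, 41, 44, 40, 42, 41, 41, 42, 42, 42, 40, 42, 40, 37, 42, 38, 43, 45, 42, 42, 40, 43, 40, 40, 39, 43, 42, 40, 43, 42, 44, 43, 84, 109, 111, 113, 104, 149, 181, 184, 185, 183, 185, 188, 190]
305 [184, 184, 184, 184, 183, 184, 184, 87, 89, 115, 110, 114, 112, 64, 36, 38, 38, 36, 39, 37, 40, 38, 38, 40, 36, 42, 40, 40, 40, 40, 42, 40, 39, 40, 42, 43, 39, 40, 41, 39, 38, 42, 42, 39, 41, 42, 38, 46, 103, 113, 110, 115, 106, 175, 184, 186, 185, 182, 183, 183]
```

```bash
python3 - <<'E'
from m import *
t=shot("top");V=t["p"].max(2).astype(float)
A=[];B=[]
def cross(a,th):
    k=np.where((a[:-1]>=th)&(a[1:]<th))[0][0]; return k+(a[k]-th)/(a[k]-a[k+1])
for v in range(246,308):
    l=cross(V[v,410:435],78)+410; rr=455-cross(V[v,455:430:-1],78)
    A.append(onz(t,l,v,.012)[:2]);B.append(onz(t,rr,v,.012)[:2])
for q in(A,B):
    q=np.array(q);f=np.polyfit(q[:,0],q[:,1],1);print(np.degrees(f[0]).round(2),np.polyval(f,.46).round(4))
X=[]
for u in range(423,445):
    a=V[225:265,u];X.append([onz(t,u,225+cross(a,78),.012)[0], onz(t,u,225+cross(a,150),.006)[0]])
    
print("front inlay x, outer front x",np.median(X,0))
X=[onz(t,u,340-cross(V[340:300:-1,u],150),.02)[0] for u in range(423,448)];print("outer rear",np.median(X))
q=r.sense();print(q["tcp_pos"])
E
```

```text
-1.99 -0.2153
1.33 -0.3148
front inlay x, outer front x [0.56063441 0.57214645]
outer rear 0.3402281434263221
[ 0.43076015 -0.04378801  0.03655018]
```

```bash
python3 -m jog '0 0 0 10 0;0 0 0 15 0;0 0 0 15 0;0 0 -15 5 -1;0 3 -25 0 -1' && python3 -m jog '0 5 -30 0 -1;0 5 -30 0 -0.5;0 5 -30 0 0;0 0 -30 0 0;0 0 -30 0 0' && python3 -m jog '0 0 -25 0 0;0 0 -11 0 0;0 0 0 0 0;0 0 0 0 0'
python3 - <<'E'
from m import *
w=shot("wrist","pics/w5.png");q=r.sense();R=q["ee_rot"];print(q["tcp_pos"],np.degrees(np.arctan2(-R[1,0],-R[0,0])))
E
```

```text
time_s: 12.08
tcp_pos: [0.4339, -0.0844, 0.0823]
ee_rot: [[-0.999, -0.048, 0.001], [-0.048, 0.999, 0.0], [-0.001, 0.0, -1.0]]
wrist_force: [0.1, 0.6, -1.5]
gripper_width: 0.412
gripper_force: 30.0
time_s: 12.7
tcp_pos: [0.448, -0.2355, 0.0813]
ee_rot: [[-1.0, -0.02, -0.001], [-0.02, 1.0, 0.0], [0.001, 0.0, -1.0]]
wrist_force: [0.0, -0.5, -2.0]
gripper_width: 0.413
gripper_force: 30.0
time_s: 13.2
tcp_pos: [0.4485, -0.2693, 0.0815]
ee_rot: [[-1.0, -0.022, -0.001], [-0.022, 1.0, 0.0], [0.001, 0.0, -1.0]]
wrist_force: [-0.1, 0.0, -1.8]
gripper_width: 0.411
gripper_force: 30.0
[ 0.44859444 -0.26914745  0.08152806] 1.2783613150709716
```

View pics/w5.png

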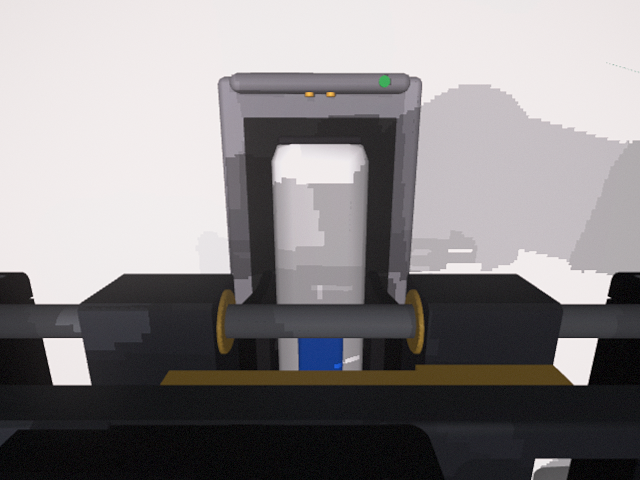

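The handle (273–368) is centred over the inlay (244–396) and parallel to the pad. Lowering gently.

```bash
python3 -m jog '0 0 0 -15 0;0 0 0 -15 0;0 0 0 -13 0;0 0 0 -8 0;0 0 0 -3 0' && python3 -m jog '0 0 0 -2 0;0 0 0 -1.5 0;0 0 0 0 0;0 0 0 0 0'
```

```text
time_s: 13.88
tcp_pos: [0.4485, -0.2698, 0.0267]
ee_rot: [[-1.0, -0.022, -0.001], [-0.022, 1.0, 0.0], [0.001, 0.0, -1.0]]
wrist_force: [0.4, -0.1, -2.1]
gripper_width: 0.41
gripper_force: 30.0
time_s: 14.38
tcp_pos: [0.4489, -0.2699, 0.0243]
ee_rot: [[-1.0, -0.022, 0.0], [-0.022, 1.0, -0.0], [-0.0, -0.0, -1.0]]
wrist_force: [-0.1, -0.1, -2.2]
gripper_width: 0.409
gripper_force: 30.0
```

```bash
python3 -m jog '0 0 0 -1 0;0 0 0 -0.6 0;0 0 0 0 0;0 0 0 0 0'; python3 -m jog '0 0 0 -0.4 0;0 0 0 0 0'
```

```text
time_s: 14.88
tcp_pos: [0.4488, -0.2698, 0.0226]
ee_rot: [[-1.0, -0.022, 0.0], [-0.022, 1.0, -0.0], [-0.0, -0.0, -1.0]]
wrist_force: [-0.4, -0.1, 0.1]
gripper_width: 0.414
gripper_force: 30.0
time_s: 15.12
tcp_pos: [0.4488, -0.2698, 0.0226]
ee_rot: [[-1.0, -0.022, 0.0], [-0.022, 1.0, -0.0], [-0.0, -0.0, -1.0]]
wrist_force: [-2.3, 1.9, 4.9]
gripper_width: 0.41
gripper_force: 30.0
```

It rests on the pad: the wrist force went from −2 to +5 N. Opening slowly, then rising.

```bash
python3 -m jog '0.5 0 0 0 0;0.6 0 0 0 0;0.8 0 0 0 0;1 0 0 0 0;1 0 0 0 0' && python3 -m jog '1 0 0 0 0;1 0 0 10 0;1 0 0 20 0;1 0 0 40 0;1 0 0 50 0' && python3 -m jog '1 0 0 40 0;1 0 0 40 0;1 0 0 0 0;1 0 0 0 0'
python3 - <<'E'
from m import *
w=shot("wrist","pics/w6.png");q=r.sense();print(q["tcp_pos"],q["time_s"])
V=w["p"].max(2).astype(int)
m=V[135:272,275:350]>90; print("handle",ana(w,m,.048,(275,135)))
E
```

```text
time_s: 15.75
tcp_pos: [0.4488, -0.2698, 0.022]
ee_rot: [[-1.0, -0.022, -0.0], [-0.022, 1.0, 0.0], [0.0, 0.0, -1.0]]
wrist_force: [-0.5, -0.3, -0.1]
gripper_width: 0.857
gripper_force: 0.0
time_s: 16.38
tcp_pos: [0.4481, -0.2696, 0.1432]
ee_rot: [[-1.0, -0.022, -0.002], [-0.022, 1.0, 0.0], [0.002, 0.0, -1.0]]
wrist_force: [1.6, -0.8, 0.6]
gripper_width: 1.0
gripper_force: 0.0
time_s: 16.88
tcp_pos: [0.4482, -0.2695, 0.2219]
ee_rot: [[-1.0, -0.021, -0.0], [-0.021, 1.0, 0.001], [0.0, 0.001, -1.0]]
wrist_force: [0.1, -0.1, -0.8]
gripper_width: 0.998
gripper_force: 0.0
[ 0.44795834 -0.26948074  0.22124011] 16.925
handle ((429.8661193847656, -270.9961853027344), (98.0852279663086, 33.90784454345703), 1.2527084350585938)
```

View pics/w6.png

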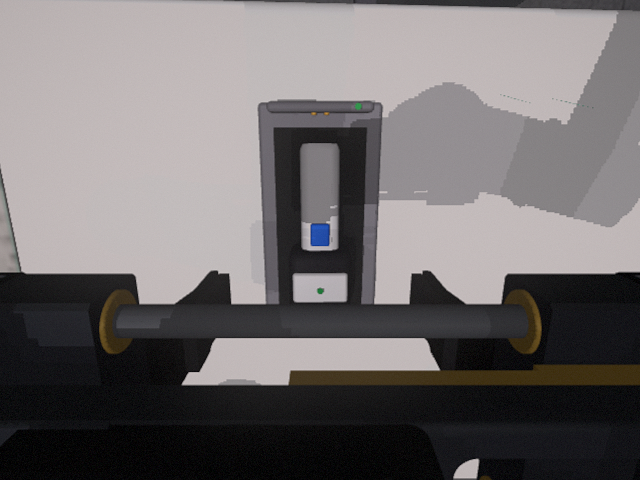

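The scanner lies centred and parallel on the pad: handle at 300–339 within the inlay at 275–367, yaw 1.25° against the pad's 1.3°. The gripper is clear.

```bash
python3 -c "
from station import r
print(r.finish_job())"
```

```text
the job is handed in; nothing more can be done
None
```

The scanner was held level about 9 cm from the middle of the yellow label for over 3 s, then laid back in the middle of the charging pad and released. By the camera measurements it lies straight on the pad, and the job was handed in at about 17 s of robot time.

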